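Set the kickstand and hold the board frame upright

ROBOT

A 7-joint arm with a two-finger parallel gripper is mounted at the origin on the work surface. World frame = base frame: x ahead of the robot, y to its left, z up, the work surface at z = 0. Lengths are in m, angles in rad, forces in N, time in s.
With the tool pointing down it reaches from about 0.425 to 0.925 m from the base axis. Payload 6.8 kg.
Tool frame: the origin (TCP) lies on the front face of the gripper's body, between the roots of the fingers; the fingertips stand 73 mm ahead of it and the grasp point (between the pads) lies 54 mm ahead of it; z points along the fingers, x is the direction in which the jaws open and shut, and the axes are right-handed (so a half turn about z gives the same grasp; the last joint's range is limited). The gripper opens to 85 mm and grips with 20 to 120 N. Pads are 22 mm wide; open, the fingers measure 114 mm over their backs; the gripper's body (76 mm by 85 mm) begins 54 mm behind the grasp point. The pads swing forward as they close: fully open they stand 13 mm farther back than shut.
Start: joints at [1.226, 0.477, 0.022, 1.555, -0.011, 1.109, -0.083], TCP at [0.158, -0.656, 0.304] pointing down, gripper open.
Joint ranges: [-2.96, 2.96], [-0.34, 2.1], [-1.41, 1.46], [0.24, 2.44], [-1.37, 4.51], [0.17, 1.92], [-2.96, 2.96]. Speed limits (rad/s): [2.39, 2.39, 3.14, 3.14, 3.14, 3.14, 3.14].

INTERFACE

Orientations are given as a unit quaternion [w, x, y, z].
In Python, from station import get_obs, read_camera, hand_in gives the robot as it stands. The module is installed in compiled form; this text tells all that it offers.
- The arm moves only by the shell command python3 -m creep 'ROWS' [FORCE]. ROWS is JSON, a list that holds one entry, the list of rows, each a list of 7 numbers: the turn, a rotation vector about the tool's x, y, z in rad, then the shift along the tool's x, y, z in m, then the finger opening in m, from 0 to 0.0854. A call has 1 to 20 rows; each row shifts and turns the pose as measured when the row begins, along the tool's axes as they then stand; what a row does not reach is not made up. A row lasts 1/12 s, in which the tool goes at most 41.7 mm and 7.16 degrees, less where a joint would pass 70% of its speed; a pose out of reach is approached as far as the arm can. A call is refused whole if a number of a shift passes 0.0417 or a number of a turn 0.125, either way. A call with a gripper value outside its range is refused whole. The fingers move at their own pace and stop on an object; FORCE is the grip in N (left out, the last holds). Time passes only in rows, so rows that do not move let the fingers close. It gives the time, the measured TCP pose, the force and the opening at its end, in the units of the state.
- get_obs(): the state, without advancing time (a new reading comes with each control period).
- read_camera(name): name is "scene" or "side" or "wrist"; returns a dict with "color" (400x640x3 uint8, red, green, blue), "range_z" (400x640 float32, m along the optical axis (not along the pixel's ray), 0 where there is no reading), "fovy" (degrees; the focal length in pixels is half the picture's height over the tangent of half this angle, whatever the lens; pixels are square), "cx", "cy" (the principal point, pixels), "D" ([k1, k2, p1, p2, k3] as OpenCV has them; the pictures are not rectified), "rvec" (rotation vector, rad) and "tvec" (3), from world to camera coordinates, as OpenCV has them. Camera axes: x right, y down, z forward; pixel columns grow to the right and rows downward; lengths in m; the calibration is good to about 2 mm. A picture is of the moment at which its call begins.
- hand_in(): hands the job in, once; it reports no verdict.
The state is a dict: "t": time; "q": joint angles; "joint_vel": joint speeds; "joint_torque": joint torques, N m; "eef_pos": TCP position; "tool_rot": TCP orientation; "contact_force": force on the tool from outside, world axes, zero at the start; "torque": the same for the moment, N m; "gripper_width": opening from 0.0 (shut) to 1.0 (fully open).
Only numpy, scipy, OpenCV 4.12 (cv2) and the standard library are available. Lean on these libraries where they do the work, as an engineer would, in place of code of your own. Each camera call takes 0.05 s, during which the arm holds its last target.

TASK

The frame with the green circuit board is leaning back on its black rest bar. While it still leans there, flip its red kickstand fully down until it snaps past centre against its stop; then grip the frame by its round top rail, swing it up until it stands upright, and finish while still gripping the rail and holding the frame upright and still, so that neither the rest nor the kickstand carries it. Leave the phone, the blue spool and the brass tin where they are.

Things in the scene. Friction and masses are not known exactly. Their poses are not given: they have to be found in the camera images.
- base: Fixed dark steel plate 270 x 240 x 6 mm (y -130 to +110 mm) with two blue hub cheeks at x = +-122 mm, 50 mm high. Origin on the bench right under the middle of the level hub axis, which runs along x, 35 mm above the bench; y points to the kickstand's side, z up.
- frame (a joint): Lean of the frame about the hub axis (rad): 0 = upright, negative = towards the base's -y side, onto the rest, positive = towards the kickstand's side. It swings freely, weighs about 0.6 kg, if let go when upright it tips to the kickstand side; 212 mm long, 12 mm thick, 197 mm tall from the hub axis, the green board at 20 to 145 mm. The frame's own axes are the base's turned by this lean about x.
- rail (a point): Round steel top rail of the frame, 14 mm in diameter, 212 mm long. This point is its middle, 190 mm from the hub axis; x along the rail, z away from the hub in the frame's plane, y square to the frame on the kickstand's side. Free between the uprights (12 mm, at x = +-100 mm), with a 38 mm gap down to the board.
- kickstand (a joint): Angle of the red kickstand, a 10 mm rod (rad): 0 = stowed, along the frame's +x and 12 degrees above it; grows as it swings down, parallel to the frame, to its stop at 1.9, where it points at the base plate. An over-centre spring pushes it back to 0 below about 0.9 and on to 1.9 beyond; about 2 N at the foot moves it.
- kickstand_foot (a point): Middle of the kickstand's black rubber foot, a roll 16 mm thick, 30 mm long, axis square to the frame. It circles at 97 mm radius about a pivot at x = -40, z = 83 mm (frame's axes from the hub middle), 64 mm out on the +y side. When down and the frame upright it hangs 8 mm over the plate; it meets the plate at about 0.1 rad lean.
- rest: Fixed black rubber-coated rest bar 16 mm thick, 240 mm long, parallel to the hub axis on two posts on the -y side of the base; its origin is on the base plate under the middle of the bar, the bar's axis 94 mm above it. Its distance from the hub axis varies, and with it the starting lean of the frame.
- phone: Bystander: black phone 150 x 74 x 11 mm lying flat; origin at the centre of its underside, x along its length.
- spool: Bystander: blue solder spool, 56 mm in diameter, 40 mm high, standing; origin at the centre of its underside.
- tin: Bystander: brass tip-cleaner tin, 60 mm in diameter, 45 mm high, standing; origin at the centre of its underside.

How it is judged:
On the way:
1. the kickstand is fully down, past centre, while the frame still leans on its rest (value of joint kickstand above 1.8 rad and value of joint frame below -0.25 rad), for 0.2 s.
At the end, for the whole second after the job is handed in: The kickstand is down against its stop (over 1.8 rad); the frame is held within 0.07 rad (4 degrees) of upright and still (under 0.1 rad/s); the fingers press on the top rail with more than 2 N (value of joint kickstand above 1.8 rad and value of joint frame between -0.07 and 0.07 rad and velocity of joint frame between -0.1 and 0.1 rad/s and contact force between the fingers and frame_c6 above 2 N); the arm keeps its last pose, push and grip.
It fails at once if the phone, the spool or the tin is moved more than 20 mm (distance of any of phone, spool, tin from where it was at the start of the episode above 0.02 m).
It also fails if it takes over 48 s, if anything falls off the work surface, if the arm or the gripper's body presses on something with over 40 N, if the wrist force passes 120 N, or if a joint passes its speed limit or range.

## Working session

There is one attempt and no reset: what is moved stays moved. The work goes in short steps, Python scripts to look and compute and a shell command to move; the robot and the scene stay as the last step left them, time stands still between calls to the robot, and variables do not carry over. Pictures are saved under pics/ and viewed, and the job is handed in when it is done.

```bash
mkdir -p pics; ls; cat > h.py <<'E'
import numpy as np, cv2
from station import get_obs, read_camera
def K(c):
    f=200/np.tan(np.radians(c["fovy"])/2)
    return np.array([[f,0,c["cx"]],[0,f,c["cy"]],[0,0,1]])
def cam(c):
    R,_=cv2.Rodrigues(np.array(c["rvec"],float)); t=np.array(c["tvec"],float).reshape(3); return R,t
def pts(c,uv):
    """world points from range for pixels uv (N,2 ints)"""
    uv=np.asarray(uv); R,t=cam(c)
    n=cv2.undistortPoints(uv.reshape(-1,1,2).astype(np.float64),K(c),np.array(c["D"],float)).reshape(-1,2)
    z=c["range_z"][uv[:,1].astype(int),uv[:,0].astype(int)]
    P=np.c_[n*z[:,None],z]
    return (P-t)@R, z>0
def cloud(c):
    v,u=np.mgrid[0:400,0:640]; P,ok=pts(c,np.c_[u.ravel(),v.ravel()])
    P[~ok]=np.nan
    return P.reshape(400,640,3)
def proj(c,X):
    p,_=cv2.projectPoints(np.asarray(X,float).reshape(-1,3),np.array(c["rvec"],float),np.array(c["tvec"],float),K(c),np.array(c["D"],float)); return p.reshape(-1,2)
E
python3 - <<'E'
from h import *
import pickle
for n in ["scene","side","wrist"]:
    c=read_camera(n); cv2.imwrite(f"pics/{n}0.png",c["color"][:,:,::-1]); pickle.dump(c,open(f"{n}0.pkl","wb"))
    R,t=cam(c); print(n,c["fovy"],-R.T@t,c["D"],(c["range_z"]>0).mean())
print(get_obs())
E
```

```text
pics
scene 44.874713109768784 [ 1.12366473 -0.34671137  0.81573524] [-0.12721814  0.          0.          0.          0.        ] 0.99605859375
side 55.25740240451786 [ 0.33774547 -0.61245427  0.76395446] [-0.08590872  0.          0.          0.          0.        ] 0.99576171875
wrist 64.02465602413568 [ 0.23911215 -0.63702365  0.37418879] [-0.03185246  0.          0.          0.          0.        ] 0.9961640625
{'t': 0.15, 'q': array([ 1.22587011,  0.47763851,  0.02232298,  1.55617274, -0.01150593,
        1.10930966, -0.08309654]), 'joint_vel': array([ 0.00038412, -0.0026006 , -0.00041547, -0.00317051, -0.00088498,
        0.00047015, -0.00114712]), 'joint_torque': array([ 3.14092307e-03, -5.96924078e+01,  1.61022607e+00, -2.81489950e+01,
        1.26557762e-02,  6.63273837e-03, -2.18624973e-05]), 'eef_pos': array([ 0.15830628, -0.65582734,  0.30315135]), 'tool_rot': array([-4.00243934e-04,  7.85702574e-01, -6.18604053e-01, -5.74705498e-04]), 'contact_force': array([0.72995423, 0.24718926, 0.58832891]), 'torque': array([-0.03180082, -0.04368612, -0.0198955 ]), 'gripper_width': 1.00200109391331}
```

View pics/scene0.png

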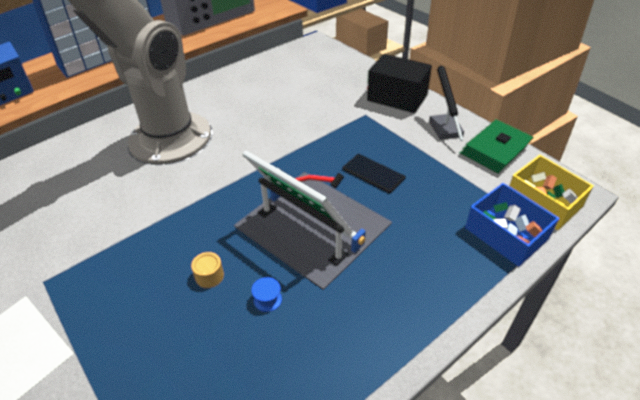

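View pics/side0.png

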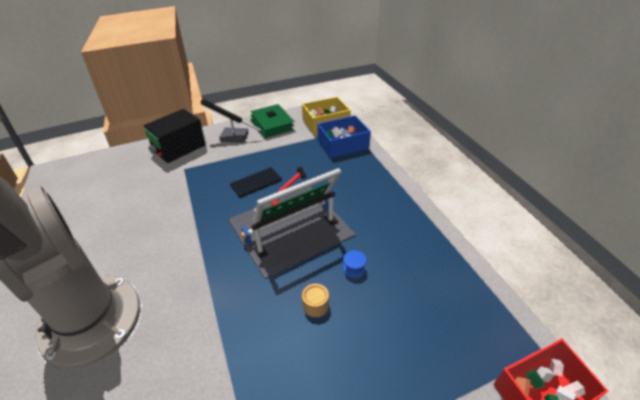

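View pics/wrist0.png

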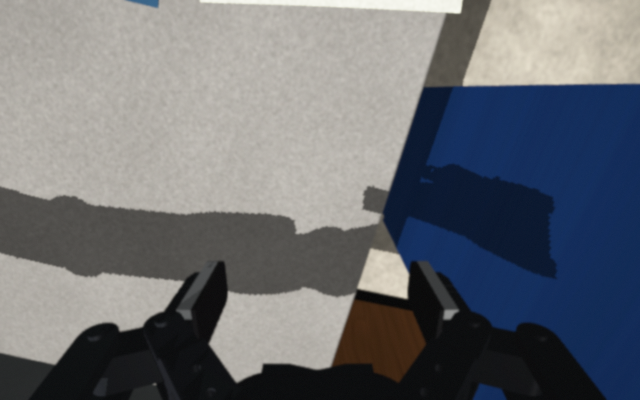

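The scene view shows the frame at about (300,190), with the red kickstand rod at (318,178) and its foot at (338,180). The phone is at (374,173), the tin at (207,268) and the spool at (266,293). Next I'll measure them.

```bash
python3 - <<'E'
from h import *
import pickle
np.set_printoptions(precision=4,suppress=True)
for n in ["scene","side"]:
    c=pickle.load(open(f"{n}0.pkl","rb")); P=cloud(c); hsv=cv2.cvtColor(c["color"],cv2.COLOR_RGB2HSV)
    H,S,V=[hsv[...,i].astype(int) for i in range(3)]
    x,y,z=P[...,0],P[...,1],P[...,2]
    R=np.zeros((400,640),bool)
    if n=="scene": R[140:330,150:420]=1
    else: R[160:330,200:400]=1
    def rep(name,m):
        q=P[m&R&np.isfinite(z)]; 
        if len(q): print(n,name,len(q),"med",np.median(q,0),"min",q.min(0),"max",q.max(0))
        return q
    rep("tin",(H>10)&(H<28)&(S>120)&(z>.03))
    rep("tintop",(H>10)&(H<28)&(S>100)&(z>.04))
    rep("bluetop",(H>105)&(H<125)&(S>180)&(V>130)&(z>.03))
    q=rep("red",((H<8)|(H>172))&(S>140)&(z>.02))
    rep("phone",(V<60)&(z>.005)&(z<.018))
    q=rep("plate",(S<90)&(z>.002)&(z<.010)&(V<110))
    if len(q)>50:
        r=cv2.minAreaRect((q[:,:2]*1000).astype(np.float32)); print(r)
    q=rep("hi",(z>.12))
    q=rep("white",(S<50)&(V>150)&(z>.05))
    u,s,v=np.linalg.svd(q-q.mean(0),full_matrices=False); print(q.mean(0),v,s/np.sqrt(len(q)))
E
```

```text
scene tin 649 med [ 0.5052 -0.1536  0.0416] min [ 0.4707 -0.1831  0.0301] max [0.6564 0.1406 0.0481]
scene tintop 481 med [ 0.5013 -0.1523  0.0427] min [ 0.4685 -0.1821  0.04  ] max [0.656  0.1415 0.0481]
scene bluetop 538 med [ 0.6264 -0.0929  0.0398] min [ 0.5979 -0.1192  0.0354] max [0.6535 0.1458 0.0471]
scene red 133 med [0.5307 0.1127 0.1443] min [0.4909 0.0918 0.1259] max [0.5746 0.1303 0.1636]
scene phone 1387 med [0.4964 0.3159 0.0112] min [ 0.4148 -0.0251  0.0051] max [0.6521 0.3756 0.0176]
scene plate 4457 med [0.5302 0.0423 0.0056] min [ 0.07   -0.1831  0.002 ] max [0.6768 0.3748 0.01  ]
((410.3553771972656, 28.82183837890625), (668.6034545898438, 453.0995788574219), 41.16565704345703)
scene hi 1606 med [0.5541 0.0418 0.1683] min [0.4313 0.0003 0.1201] max [0.644  0.1454 0.2138]
scene white 531 med [0.5405 0.0258 0.2088] min [0.4313 0.0003 0.1214] max [0.6429 0.0932 0.2138]
[0.5383 0.0259 0.2064] [[ 0.9877  0.15    0.0452]
 [-0.058   0.6183 -0.7838]
 [ 0.1455 -0.7715 -0.6193]] [0.0642 0.0147 0.0038]
side tin 486 med [ 0.4975 -0.1589  0.0438] min [ 0.3922 -0.1869  0.0304] 
[... 246 characters left out ...]
105 med [0.5372 0.1132 0.1489] min [0.4671 0.0043 0.1221] max [0.5705 0.1282 0.2028]
side phone 2999 med [0.5097 0.0424 0.0084] min [ 0.3937 -0.1993  0.005 ] max [0.6489 0.3691 0.0178]
side plate 3413 med [0.5274 0.0451 0.0073] min [ 0.3712 -0.1896  0.002 ] max [0.712  0.3618 0.01  ]
((520.7685546875, 86.41476440429688), (552.26708984375, 330.4464416503906), 80.35416412353516)
side hi 1419 med [0.5327 0.0384 0.163 ] min [ 0.4256 -0.0025  0.1202] max [0.6417 0.1412 0.2139]
side white 295 med [0.5328 0.0216 0.2106] min [0.4099 0.0009 0.051 ] max [0.6409 0.106  0.2139]
[0.534  0.0224 0.2092] [[-0.9873 -0.1574 -0.0224]
 [-0.0813  0.6207 -0.7798]
 [ 0.1366 -0.7681 -0.6256]] [0.0605 0.0152 0.0035]
```

```bash
python3 - <<'E'
import cv2
a=cv2.imread("pics/scene0.png")[135:300,225:415]; b=cv2.imread("pics/side0.png")[155:280,215:375]
cv2.imwrite("pics/sc_crop.png",cv2.resize(a,None,fx=4,fy=4,interpolation=2)[:600,:]);cv2.imwrite("pics/si_crop.png",cv2.resize(b,None,fx=4,fy=4,interpolation=2))
E
```

```text
(no output)
```

View pics/sc_crop.png

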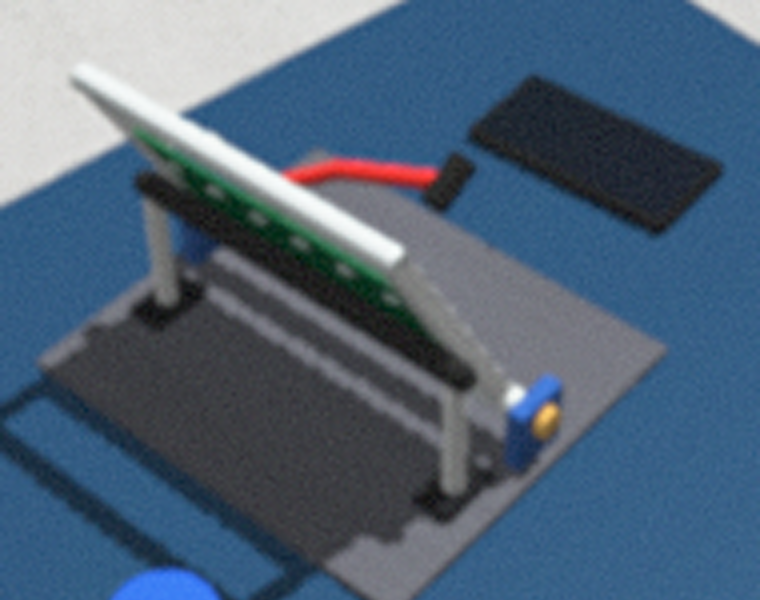

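View pics/si_crop.png

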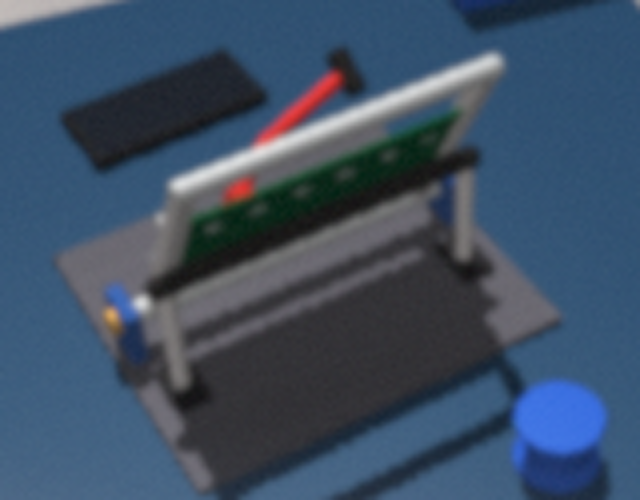

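The crops show the rail from (75,70) to (395,255) in the scene crop, with the brass hub knobs at both ends. The base axes are close to the world axes, turned by about 9°. Next I'll fit the hub, the rail and the kickstand foot.

```bash
python3 - <<'E'
from h import *
import pickle
np.set_printoptions(precision=4,suppress=True)
al=[]
for n in ["scene","side"]:
    c=pickle.load(open(f"{n}0.pkl","rb")); P=cloud(c); hsv=cv2.cvtColor(c["color"],cv2.COLOR_RGB2HSV)
    H,S,V=[hsv[...,i].astype(int) for i in range(3)]
    x,y,z=P[...,0],P[...,1],P[...,2]
    R=(x>.36)&(x<.72)&(y>-.1)&(y<.25)
    k=(H>10)&(H<28)&(S>100)&R&(y>0.05)&(z<.08)
    for s in (x<.5),(x>.5):
        q=P[k&s]; print(n,"knob",len(q),q.mean(0) if len(q) else "")
    m=(S<60)&(V>140)&(z>.195)&R; q=P[m]
    print(n,"rail zmax pct",np.percentile(q[:,2],[5,50,95,99]))
    d=np.polyfit(q[:,0],q[:,1],1); print("rail yaw",np.degrees(np.arctan(d[0])),"x",q[:,0].min(),q[:,0].max(), "y mid",np.polyval(d,np.median(q[:,0])))
    # end-on profile, yaw 8.7
    w=np.array([[np.cos(.152),np.sin(.152)],[-np.sin(.152),np.cos(.152)]]); qb=q[:,:2]@w.T
    print(" rot x",np.percentile(qb[:,0],[1,99])," rot y",np.percentile(qb[:,1],[1,50,99]))
    # top: points
    t=qb[q[:,2]>np.percentile(q[:,2],85)]; print(" top y",np.median(t[:,1]))
    pl=(S<90)&(z>0)&(z<.012)&(V<130)&(V>20)&R&(H<180); mm=pl.astype(np.uint8)
    g=P[pl]; a=g[:,:2]@w.T
    print(" plate rot extents",np.percentile(a,[.5,99.5],axis=0))
    rd=((H<8)|(H>172))&(S>140)&(z>.1)&R&(y>.08); q=P[rd]; print(" red ext",q[np.argmin(q[:,0])],q[np.argmax(q[:,0])],q.mean(0))
    fx=(V<70)&(z>.09)&(y>.1)&R&(x>.55); q=P[fx]; print(" foot",len(q),q.mean(0) if len(q) else "",q.min(0),q.max(0))
    v,u=np.nonzero(fx); print(u.mean(),v.mean())
    bar=(V<70)&(z>.085)&(z<.125)&R&(y<.1); q=P[bar]; print(" bar",len(q),q.mean(0),np.percentile((q[:,:2]@w.T),[2,98],axis=0), q[:,2].max())
E
```

```text
scene knob 0 
scene knob 33 [0.6529 0.1342 0.04  ]
scene rail zmax pct [0.2054 0.2088 0.211  0.2121]
rail yaw 9.988626986334195 x 0.43209922382386945 0.643637473559349 y mid 0.025454325794925722
 rot x [0.4305 0.641 ]  rot y [-0.0646 -0.0578 -0.0495]
 top y -0.056587096950229385
 plate rot extents [[ 0.4039 -0.0985]
 [ 0.6696  0.1446]]
 red ext [0.4909 0.0929 0.1276] [0.5746 0.1248 0.1636] [0.5318 0.1122 0.1438]
 foot 90 [0.579  0.1285 0.1606] [0.5706 0.1149 0.1509] [0.5859 0.1454 0.1689]
336.7888888888889 180.44444444444446
 bar 854 [0.5385 0.065  0.1058] [[ 0.4292 -0.0266]
 [ 0.6494 -0.0015]] 0.12421366620209158
side knob 12 [0.3935 0.0858 0.0416]
side knob 0 
side rail zmax pct [0.208  0.2105 0.2125 0.2133]
rail yaw 9.934506939240613 x 0.4331595709014435 0.6408985859815726 y mid 0.020830098971047484
 rot x [0.4307 0.6374]  rot y [-0.0663 -0.0605 -0.0531]
 top y -0.05973605255583536
 plate rot extents [[ 0.3985 -0.1021]
 [ 0.6737  0.1439]]
 red ext [0.4799 0.0817 0.1221] [0.5705 0.1229 0.1592] [0.5376 0.112  0.1479]
 foot 52 [0.5746 0.1239 0.1615] [0.5667 0.112  0.1493] [0.5822 0.1412 0.1708]
301.3269230769231 172.67307692307693
 bar 703 [0.5281 0.0605 0.1086] [[ 0.424  -0.0295]
 [ 0.6415 -0.0077]] 0.12479379154437686
```

Hub middle is about (0.523, 0.110) and the yaw is 0.176. The rail's top height of 0.2125 gives a lean of about -0.46 rad. The foot should then be near (0.575, 0.131, 0.156), and it measures (0.577, 0.126, 0.161), so the two agree. I'll raise the tool, close the fingers and move towards a point above the foot.

```bash
python3 -m creep '[[[0,0,0.03,0,0,-0.03,0],[0,0,0.032,0,0,-0.04,0],[0,0,0,-0.015,-0.03,-0.02,0],[0,0,0,-0.02,-0.035,0,0],[0,0,0,-0.02,-0.035,0,0],[0,0,0,-0.02,-0.035,0,0],[0,0,0,-0.02,-0.035,0,0],[0,0,0,-0.02,-0.035,0,0],[0,0,0,-0.02,-0.035,0,0]]]'
cat >> h.py <<'E'
from scipy.spatial.transform import Rotation as Ro
HUB=np.array([.5232,.110,0.]); YAW=.176
B=np.array([[np.cos(YAW),np.sin(YAW),0],[-np.sin(YAW),np.cos(YAW),0],[0,0,1]])
def tool():
    o=get_obs(); q=o["tool_rot"]; M=Ro.from_quat([q[1],q[2],q[3],q[0]]).as_matrix()
    return o,np.array(o["eef_pos"]),M
def status():
    np.set_printoptions(precision=4,suppress=True)
    o,p,M=tool(); print("t",o["t"],"tcp base",B@(p-HUB),"tip",B@(p+.073*M[:,2]-HUB),"toolaxes in base\n",B@M,"\nF",o["contact_force"],"w",o["gripper_width"],"q",o["q"])
E
python3 -c "
from h import *
status()"
```

```text
t: 0.9
eef_pos: [0.3678, -0.4835, 0.3931]
tool_rot: [0.001, 0.757, -0.653, -0.004]
contact_force: [0.4, -0.9, 0.1]
gripper_width: 0.001
t 0.9 tcp base [-0.2569 -0.5572  0.3931] tip [-0.2574 -0.5568  0.3201] toolaxes in base
 [[-0.0281 -0.9996 -0.0071]
 [-0.9996  0.0281  0.0052]
 [-0.005   0.0072 -1.    ]] 
F [ 0.4458 -0.8961  0.0563] w 0.001295498835245941 q [ 0.8643  0.3031 -0.0612  1.6049  0.0224  1.2425 -0.6245]
```

```bash
python3 -m creep '[[[0,0,-0.028,-0.03,-0.027,0,0],[0,0,0,-0.03,-0.028,0,0],[0,0,0,-0.03,-0.028,0,0],[0,0,0,-0.03,-0.028,0,0],[0,0,0,-0.03,-0.028,0,0],[0,0,0,-0.036,-0.02,0,0],[0,0,0,-0.036,-0.02,0,0],[0,0,0,-0.036,-0.02,0,0],[0,0,0,-0.036,-0.02,0,0],[0,0,0,-0.036,-0.02,0,0],[0,0,0,-0.036,-0.02,0,0],[0,0,0,-0.036,-0.02,0,0],[0,0,0,-0.036,-0.01,0,0],[0,0,0,-0.036,-0.01,0,0]]]'
python3 -c "
from h import *
status()"
```

```text
t: 2.07
eef_pos: [0.5815, 0.0461, 0.3905]
tool_rot: [0.001, 0.767, -0.642, -0.005]
contact_force: [-0.1, -0.6, -0.1]
gripper_width: 0.002
t 2.0667 tcp base [ 0.0462 -0.0731  0.3905] tip [ 0.0456 -0.0727  0.3175] toolaxes in base
 [[ 0.0017 -1.     -0.0089]
 [-1.     -0.0017  0.0059]
 [-0.006   0.0089 -0.9999]] 
F [-0.1079 -0.628  -0.0639] w 0.002076454639374906 q [ 0.1215  0.2876 -0.3815  1.6466  0.1051  1.2372 -1.6742]
```

```bash
python3 -m creep '[[[0,0,0,-0.035,0,0,0],[0,0,0,-0.035,0,0,0],[0,0,0,-0.015,0,0.02,0],[0,0,0,0,0,0.035,0],[0,0,0,0,0,0.035,0],[0,0,0,0,0,0.02,0],[0,0,0,0,0,0,0]]]'
python3 - <<'E'
from h import *
status()
for n in ["scene","side","wrist"]:
    c=read_camera(n); im=c["color"][:,:,::-1]
    if n=="scene": im=cv2.resize(im[90:240,225:415],None,fx=4,fy=4)
    if n=="side": im=cv2.resize(im[120:260,215:375],None,fx=4,fy=4)
    cv2.imwrite(f"pics/{n}1.png",im)
E
```

```text
t: 2.65
eef_pos: [0.5626, 0.1506, 0.2786]
tool_rot: [-0.003, 0.773, -0.634, -0.006]
contact_force: [-1.3, -0.5, -0.3]
gripper_width: -0.003
t 2.65 tcp base [0.0459 0.0331 0.2786] tip [0.0456 0.0341 0.2056] toolaxes in base
 [[ 0.0217 -0.9998 -0.004 ]
 [-0.9997 -0.0218  0.0135]
 [-0.0135  0.0037 -0.9999]] 
F [-1.2504 -0.5083 -0.2688] w -0.002539308941033045 q [-0.0293  0.386  -0.4246  1.7842  0.1676  1.0096 -1.8889]
```

View pics/scene1.png

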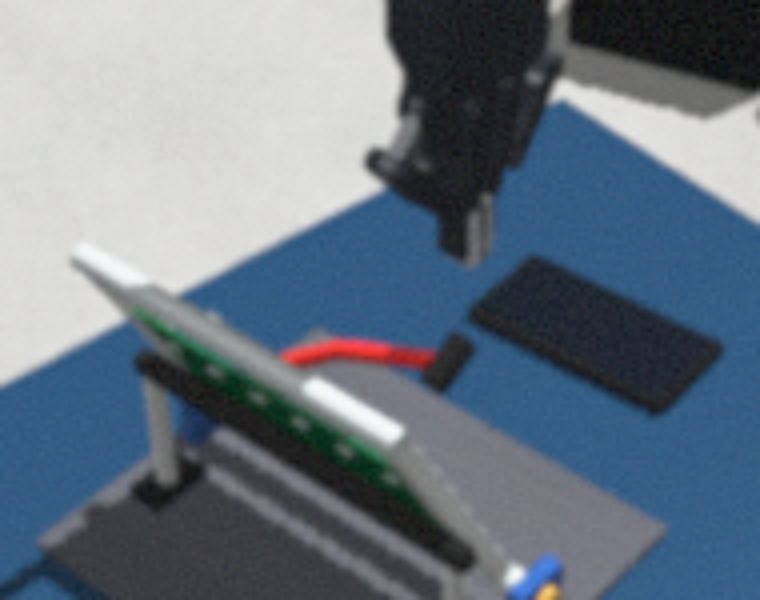

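View pics/side1.png

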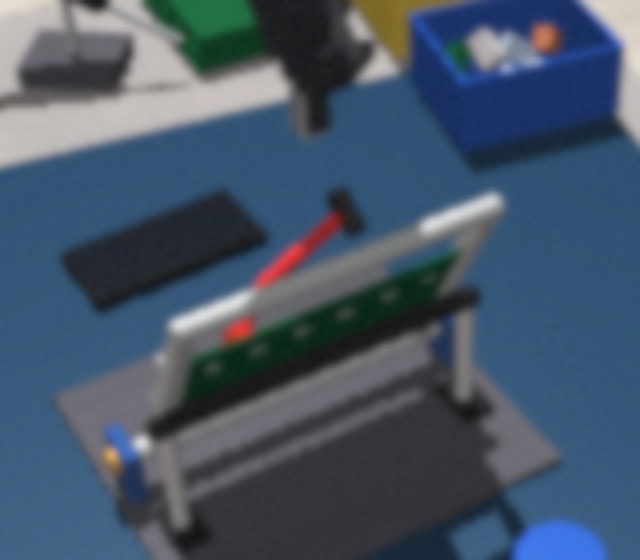

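View pics/wrist1.png

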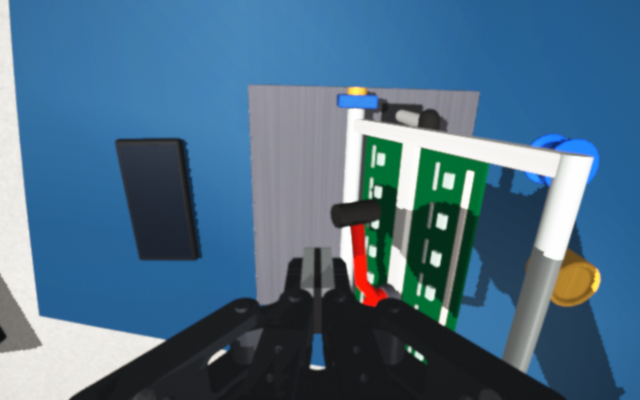

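The closed fingers (wrist view, tips at (318,255)) hover above and beside the foot at (356,214). I'll measure the foot again from the wrist camera.

```bash
python3 - <<'E'
from h import *
np.set_printoptions(precision=4,suppress=True)
c=read_camera("wrist"); P=(cloud(c)-HUB)@B.T
hsv=cv2.cvtColor(c["color"],cv2.COLOR_RGB2HSV).astype(int)
z=P[...,2]
m=np.zeros((400,640),bool); m[195:230,325:385]=1
m&=(hsv[...,2]<80)&(z>.12); q=P[m]; print("foot",len(q),q.mean(0),np.percentile(q,[2,98],axis=0))
r=((hsv[...,0]<8)|(hsv[...,0]>172))&(hsv[...,1]>140)&(z>.05); r[:200]=0; r[320:]=0; r[:,:330]=0;r[:,400:]=0
q=P[r]; v,u=np.nonzero(r)
for a in range(220,312,12):
    s=(v>=a)&(v<a+4)
    if s.any(): print(a,q[s].mean(0))
w=(hsv[...,1]<50)&(hsv[...,2]>110)&(z>.17)&(z<.23);w[:,:480]=0; q=P[w]; print("rail",q.mean(0),np.percentile(q[:,2],97),np.percentile(q,[2,98],axis=0))
t=q[q[:,2]>np.percentile(q[:,2],90)]; print(t.mean(0))
E
```

```text
foot 1054 [0.0567 0.0095 0.1632] [[ 0.0491 -0.0063  0.1536]
 [ 0.0621  0.0241  0.1704]]
232 [0.04   0.0066 0.1573]
244 [0.0293 0.0051 0.1539]
256 [0.0174 0.0029 0.1496]
268 [0.0024 0.0004 0.1411]
280 [-0.0084 -0.0012  0.1408]
292 [-0.0282 -0.0149  0.1277]
304 [0.0354 0.0071 0.2277]
rail [ 0.0672 -0.0824  0.2046] 0.21211503684679286 [[-0.0132 -0.0916  0.1735]
 [ 0.1051 -0.0653  0.2122]]
[ 0.0503 -0.087   0.212 ]
```

```bash
python3 -m creep '[[[0,0,0.02,0.01,0,0,0],[0,0,0,0.01,0,0.01,0],[0,0,0,0.002,0,0.012,0],[0,0,0,0,0,0.008,0],[0,0,0,0,0,0,0]]]'
python3 -c "
from h import *
status()"
```

```text
t: 3.27
eef_pos: [0.5739, 0.1257, 0.2576]
tool_rot: [-0.011, 0.764, -0.645, 0.0]
contact_force: [-0.2, -1.0, -0.7]
gripper_width: -0.002
t 3.2667 tcp base [0.0526 0.0066 0.2576] tip [0.0539 0.0076 0.1846] toolaxes in base
 [[-0.0069 -0.9998  0.0168]
 [-0.9999  0.0071  0.0135]
 [-0.0136 -0.0167 -0.9998]] 
F [-0.1985 -0.9894 -0.6823] w -0.0024893365861339356 q [-0.0006  0.4064 -0.4046  1.8054  0.1805  0.9479 -1.8802]
```

```bash
python3 -m creep '[[[0,0,0,0,0.005,0.01,0],[0,0,0,-0.003,0.004,0.01,0],[0,0,0,-0.004,0,0.01,0],[0,0,0,-0.004,0,0.01,0],[0,0,0,-0.004,0,0.008,0],[0,0,0,0,0,0,0]]]'
python3 -c "
from h import *
status()"
```

```text
t: 3.77
eef_pos: [0.5635, 0.1413, 0.206]
tool_rot: [-0.012, 0.764, -0.645, 0.0]
contact_force: [-0.3, -1.0, 0.5]
gripper_width: 0.004
t 3.7667 tcp base [0.0452 0.0238 0.206 ] tip [0.0465 0.0248 0.133 ] toolaxes in base
 [[-0.0076 -0.9998  0.0184]
 [-0.9999  0.0078  0.014 ]
 [-0.0142 -0.0183 -0.9997]] 
F [-0.2858 -1.0346  0.5139] w 0.0041933647128225915 q [-0.0409  0.4582 -0.3943  1.8643  0.217   0.8406 -1.9431]
```

```bash
cat > look.py <<'E'
from h import *
import sys
i=sys.argv[1]
a=read_camera("scene")["color"][:,:,::-1]; b=read_camera("side")["color"][:,:,::-1]
a=cv2.resize(a[120:270,230:400],(453,400)); b=cv2.resize(b[140:275,225:365],(415,400))
cv2.imwrite(f"pics/look{i}.png",cv2.resize(np.hstack([a,b]),(800,368)))
E
python3 look.py 2
```

```text
(no output)
```

View pics/look2.png

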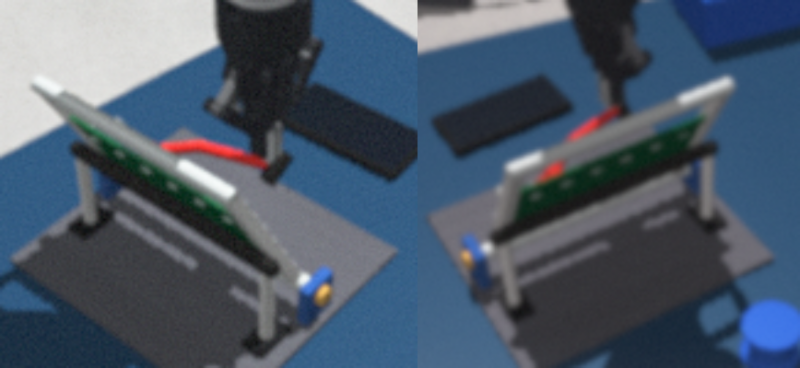

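The tips are pressing at (268,155), with the foot below them at (277,167) and already lower. The frame still leans on its rest. I'll carry on along the arc.

```bash
python3 -m creep '[[[0,0,0,-0.004,0,0.009,0],[0,0,0,-0.004,0,0.009,0],[0,0,0,-0.004,0.002,0.009,0],[0,0,0,-0.004,0.003,0.009,0],[0,0,0,0,0,0,0]]]'
python3 -c "
from h import *
status()"; python3 look.py 3
```

```text
t: 4.28
eef_pos: [0.5564, 0.1573, 0.169]
tool_rot: [-0.012, 0.763, -0.646, 0.001]
contact_force: [-0.0, -0.0, 0.1]
gripper_width: -0.004
t 4.2833 tcp base [0.041  0.0407 0.169 ] tip [0.0424 0.0417 0.096 ] toolaxes in base
 [[-0.0092 -0.9998  0.0193]
 [-0.9999  0.0094  0.0132]
 [-0.0134 -0.0191 -0.9997]] 
F [-0.0481 -0.0046  0.1312] w -0.003613212579338671 q [-0.0841  0.5032 -0.3802  1.896   0.249   0.7664 -2.0022]
```

View pics/look3.png

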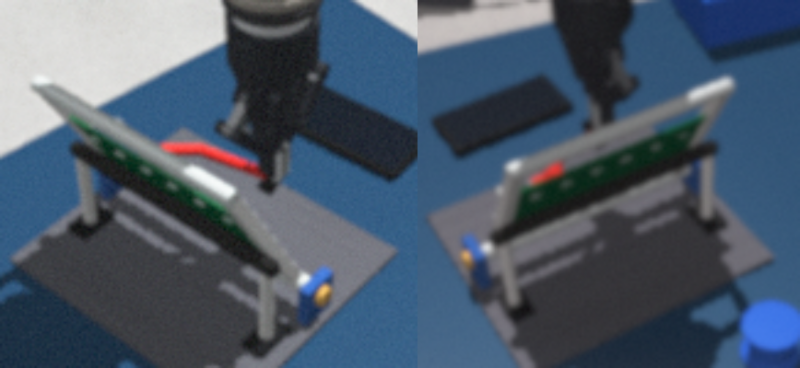

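```bash
python3 -m creep '[[[0,0,0,-0.003,0.003,0.009,0],[0,0,0,-0.004,0.006,0.008,0],[0,0,0,-0.003,0.008,0.007,0],[0,0,0,-0.002,0.01,0.005,0],[0,0,0,0,0.01,0.003,0],[0,0,0,0,0,0,0]]]'
python3 -c "
from h import *
status()"; python3 look.py 4
```

```text
t: 4.88
eef_pos: [0.5171, 0.1643, 0.1345]
tool_rot: [-0.014, 0.763, -0.646, 0.002]
contact_force: [-0.8, -0.3, -0.6]
gripper_width: 0.001
t 4.8833 tcp base [0.0035 0.0545 0.1345] tip [0.0052 0.0555 0.0615] toolaxes in base
 [[-0.0105 -0.9997  0.0237]
 [-0.9998  0.0108  0.0141]
 [-0.0144 -0.0235 -0.9996]] 
F [-0.803  -0.2666 -0.5726] w 0.0011325373725569125 q [-0.1251  0.5064 -0.3683  2.0007  0.2785  0.6553 -2.0743]
```

View pics/look4.png

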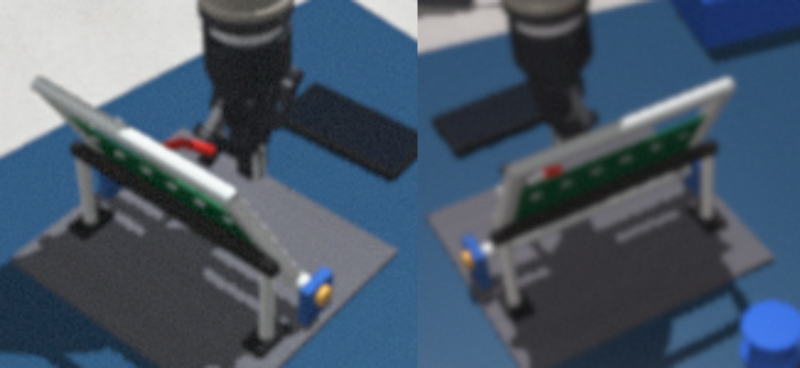

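The rod now points down, at (205,150), and there is no contact force left, so it seems to have snapped over. I'll raise the tool to check.

```bash
python3 -m creep '[[[0,0,0,0,0,-0.02,0],[0,0,0,0,0,-0.03,0],[0,0,0,0,0,-0.04,0],[0,0,0,0,0,-0.04,0],[0,0,0,0,0,-0.04,0.04],[0,0,0,0,0,-0.04,0.04],[0,0,0,0,0,-0.02,0.04],[0,0,0,0,0,0,0.04]]]'
python3 -c "
from h import *
status()
c=read_camera('wrist'); cv2.imwrite('pics/wrist5.png',c['color'][:,:,::-1])
P=(cloud(c)-HUB)@B.T
hsv=cv2.cvtColor(c['color'],cv2.COLOR_RGB2HSV).astype(int)
r=((hsv[...,0]<8)|(hsv[...,0]>172))&(hsv[...,1]>140)&(P[...,2]>.02)&(abs(P[...,0])<.1)
q=P[r];v,u=np.nonzero(r);o=np.argsort(q[:,2])
for i in range(0,len(o),max(1,len(o)//8)): print(u[o[i]],v[o[i]],q[o[i]])
"; python3 look.py 5
```

```text
t: 5.65
eef_pos: [0.5169, 0.1606, 0.3777]
tool_rot: [-0.017, 0.763, -0.647, 0.003]
contact_force: [-0.4, -0.4, -0.2]
gripper_width: 0.469
t 5.65 tcp base [0.0026 0.051  0.3777] tip [0.0048 0.0522 0.3048] toolaxes in base
 [[-0.0118 -0.9995  0.0302]
 [-0.9998  0.0123  0.0167]
 [-0.0171 -0.03   -0.9994]] 
F [-0.3898 -0.4388 -0.1564] w 0.46885211254784026 q [-0.026   0.2108 -0.4493  1.7776  0.0919  1.1414 -1.9089]
317 213 [-0.0594  0.0565  0.0539]
324 214 [-0.0535  0.0473  0.0743]
335 211 [-0.044   0.0342  0.09  ]
346 217 [-0.0463  0.022   0.1046]
362 215 [-0.0406  0.0048  0.1135]
371 220 [-0.0446 -0.0047  0.119 ]
384 211 [-0.0325 -0.0176  0.1234]
386 216 [-0.0367 -0.0192  0.1276]
394 232 [-0.0509 -0.0265  0.138 ]
```

View pics/look5.png

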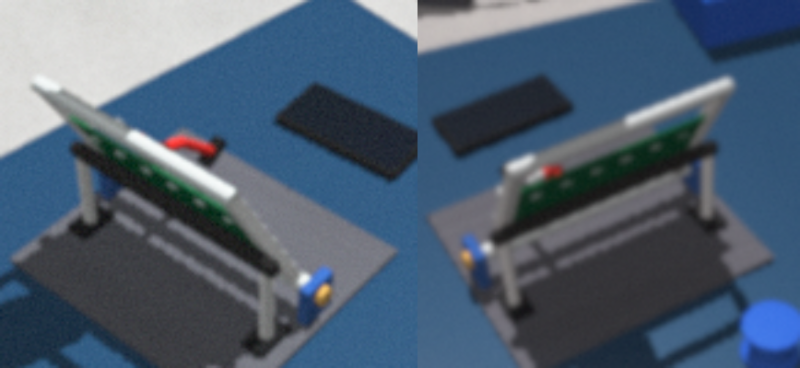

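View pics/wrist5.png

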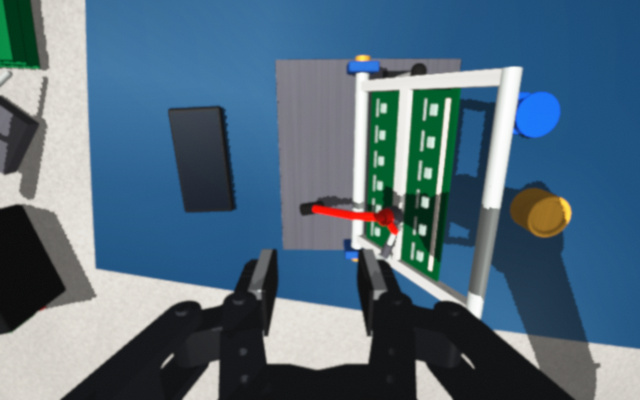

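The kickstand is down: the red rod drops to about (-0.057, 0.06, 0.05) in base axes, which fits 1.9 rad. The frame still leans. In the wrist view the rail is at (490,190), with the phone, spool and tin undisturbed. Next I'll go above the rail and down over it.

```bash
python3 -m creep '[[[-0.03,0.0167,0,0.03,0,0,0.06],[0,0,0,0.035,0,0,0.06],[0,0,0,0.035,0,0,0.06],[0,0,0,0.03,0,0.01,0.06],[0,0,0,0.005,0,0.02,0.06],[0,0,0,0,0,0.02,0.06],[0,0,0,0,0,0,0.06]]]'
python3 -c "
from h import *
status()"; python3 look.py 6
```

```text
t: 6.38
eef_pos: [0.5323, 0.02, 0.3051]
tool_rot: [0.012, 0.764, -0.645, -0.01]
contact_force: [-1.8, -0.7, 0.1]
gripper_width: 0.702
t 6.3833 tcp base [-0.0068 -0.0902  0.3051] tip [-0.0092 -0.0902  0.2321] toolaxes in base
 [[-0.0075 -0.9994 -0.0325]
 [-1.      0.0075  0.0002]
 [ 0.      0.0325 -0.9995]] 
F [-1.8087 -0.7487  0.0995] w 0.7017158024493816 q [ 0.1446  0.2802 -0.3589  1.8564  0.1105  1.0573 -1.6614]
```

View pics/look6.png

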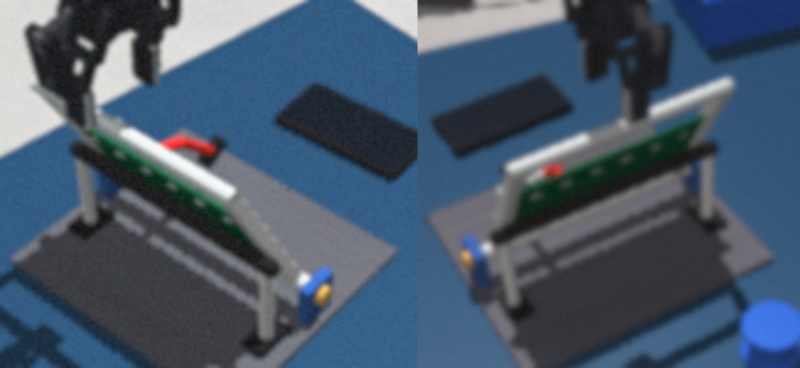

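The fingers straddle the rail, one at (75,100) in front and one at (148,65) behind. I'll go down to grasp height.

```bash
python3 -m creep '[[[0.015,0,0,-0.003,0,0.012,0.06],[0.015,0,0,-0.002,0,0.012,0.06],[0,0,0,0,0,0.012,0.06],[0,0,0,0,0,0.008,0.06],[0,0,0,0,0,0.003,0.06],[0,0,0,0,0,0,0.06]]]'
python3 -c "
from h import *
status()"; python3 look.py 7
```

```text
t: 6.98
eef_pos: [0.5349, 0.0324, 0.2641]
tool_rot: [-0.004, 0.767, -0.641, 0.002]
contact_force: [0.1, -1.3, 0.1]
gripper_width: 0.702
t 6.9833 tcp base [-0.0021 -0.0784  0.2641] tip [-0.0014 -0.0783  0.1911] toolaxes in base
 [[ 0.0021 -1.      0.0093]
 [-1.     -0.0021  0.0022]
 [-0.0022 -0.0093 -1.    ]] 
F [ 0.0835 -1.3363  0.1421] w 0.7020985070267691 q [ 0.1255  0.3149 -0.3633  1.9148  0.1359  0.9262 -1.6949]
```

View pics/look7.png

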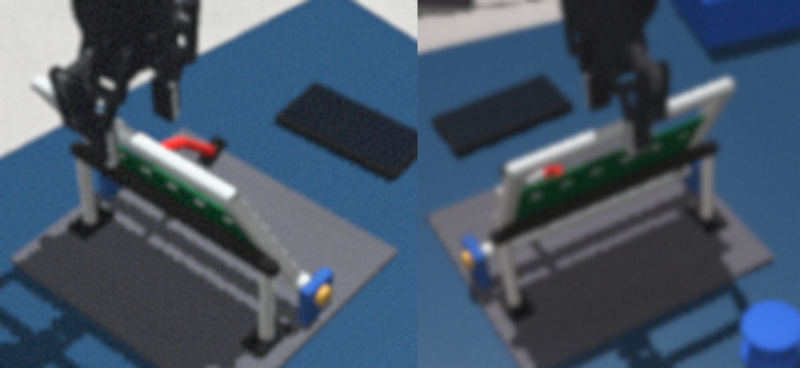

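```bash
python3 -m creep '[[[0,0,0,0.004,0,0.004,0.06],[0,0,0,0.002,0,0.002,0.06],[0,0,0,0,0,0,0.04],[0,0,0,0,0,0,0.03],[0,0,0,0,0,0,0.02],[0,0,0,0,0,0,0.0],[0,0,0,0,0,0,0.0],[0,0,0,0,0,0,0.0],[0,0,0,0,0,0,0.0]]]' 40
python3 -c "
from h import *
status()"; python3 look.py 8
```

```text
t: 7.83
eef_pos: [0.538, 0.0251, 0.2605]
tool_rot: [-0.006, 0.767, -0.642, 0.004]
contact_force: [-0.1, -0.3, -1.5]
gripper_width: 0.147
t 7.8333 tcp base [-0.0003 -0.0862  0.2605] tip [ 0.0007 -0.0861  0.1875] toolaxes in base
 [[ 0.0001 -0.9999  0.0144]
 [-1.     -0.0001  0.0011]
 [-0.0011 -0.0144 -0.9999]] 
F [-0.1134 -0.3303 -1.5407] w 0.1466515915432817 q [ 0.1347  0.3209 -0.3583  1.9155  0.1392  0.9145 -1.6852]
```

View pics/look8.png

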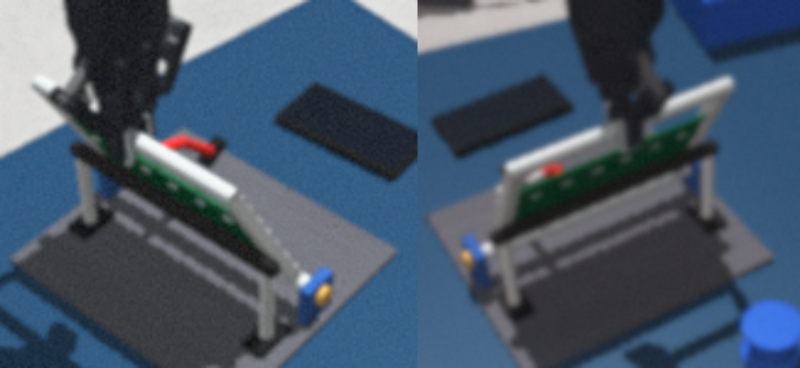

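The grip width of 12.5 mm fits the 14 mm rail, and the rail's y of -0.086 agrees with a lean of -0.465. I'll swing the frame up along the 190 mm arc.

```bash
python3 -m creep '[[[0,0,0,-0.0085,0,-0.004,0],[0,0,0,-0.0085,0,-0.0035,0],[0,0,0,-0.0085,0,-0.0031,0],[0,0,0,-0.0085,0,-0.0026,0],[0,0,0,-0.0085,0,-0.0022,0],[0,0,0,0,0,0,0]]]'
python3 -c "
from h import *
status()"
```

```text
t: 8.43
eef_pos: [0.5302, 0.07, 0.2786]
tool_rot: [-0.005, 0.766, -0.642, 0.006]
contact_force: [0.5, -0.6, -0.5]
gripper_width: 0.147
t 8.4333 tcp base [-0.0002 -0.0406  0.2786] tip [ 0.001  -0.0408  0.2056] toolaxes in base
 [[-0.0001 -0.9999  0.0161]
 [-1.      0.0001 -0.0021]
 [ 0.0021 -0.0161 -0.9999]] 
F [ 0.4566 -0.6417 -0.4962] w 0.14660717156358602 q [ 0.0697  0.295  -0.3815  1.906   0.1385  0.9495 -1.771 ]
```

```bash
python3 -m creep '[[[0,0,0,-0.008,0,-0.001,0],[0,0,0,-0.008,0,-0.001,0],[0,0,0,-0.008,0,-0.0005,0],[0,0,0,-0.008,0,0,0],[0,0,0,-0.005,0,0,0],[0,0,0,0,0,0,0],[0,0,0,0,0,0,0]]]'
python3 - <<'E'
from h import *
status()
for n in ["scene","side","wrist"]:
    c=read_camera(n); cv2.imwrite(f"pics/{n}9.png",c["color"][:,:,::-1])
    if n=="wrist": continue
    P=(cloud(c)-HUB)@B.T; hsv=cv2.cvtColor(c["color"],cv2.COLOR_RGB2HSV).astype(int)
    m=(hsv[...,1]<60)&(hsv[...,2]>120)&(abs(P[...,0])<.105)&(abs(P[...,0])>.06)&(abs(P[...,1])<.05)&(P[...,2]>.21)&(P[...,2]<.25)
    q=P[m]; print(n,len(q),np.percentile(q,[3,50,97],axis=0))
    m=(hsv[...,0]>50)&(hsv[...,0]<85)&(hsv[...,1]>90)&(abs(P[...,0])<.1)&(abs(P[...,1])<.12)&(P[...,2]>.05); q=P[m]
    if len(q)>50: print("board y/z slope lean est",-np.arctan(np.polyfit(q[:,2],q[:,1],1)[0])*-1,len(q),q.mean(0))
E
python3 look.py 9
```

```text
t: 9.02
eef_pos: [0.5229, 0.1116, 0.2832]
tool_rot: [-0.006, 0.767, -0.641, 0.007]
contact_force: [-0.2, -2.0, 2.8]
gripper_width: 0.147
t 9.0167 tcp base [-0.      0.0017  0.2832] tip [0.0013 0.0015 0.2102] toolaxes in base
 [[ 0.0021 -0.9998  0.0181]
 [-1.     -0.0022 -0.0025]
 [ 0.0025 -0.0181 -0.9998]] 
F [-0.1785 -1.9909  2.7695] w 0.14665575205476072 q [ 0.0067  0.2911 -0.4014  1.9014  0.1449  0.9586 -1.8538]
scene 266 [[-0.1029 -0.0047  0.2126]
 [ 0.0663 -0.0014  0.2294]
 [ 0.1032  0.0066  0.2332]]
board y/z slope lean est -0.00012550268379311782 2469 [ 0.004  -0.      0.1241]
side 154 [[-0.1021 -0.0071  0.2143]
 [ 0.0606 -0.0032  0.2318]
 [ 0.1007  0.0043  0.234 ]]
board y/z slope lean est 0.007039639469453765 2172 [-0.0041 -0.0031  0.1289]
```

View pics/look9.png

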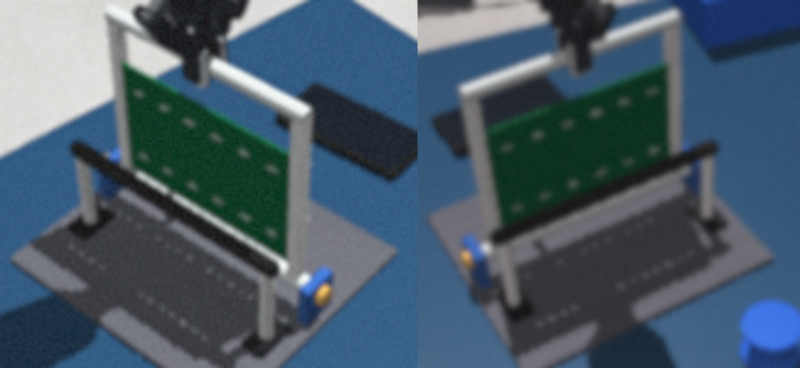

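The frame stands upright: the board plane fits a lean within 0.007 rad, and the rail is gripped at (200,65). I'll check the kickstand and the bystanders before handing in.

View pics/wrist9.png

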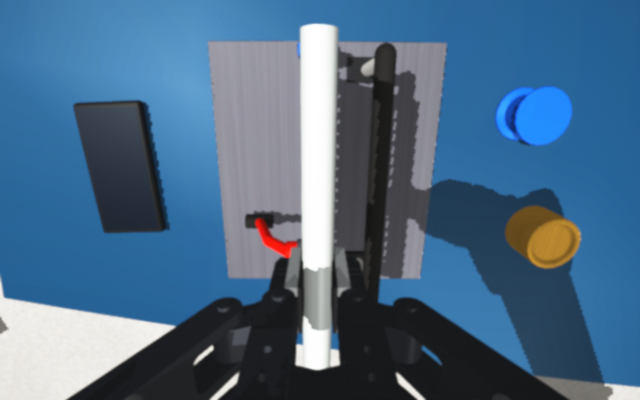

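View pics/scene9.png

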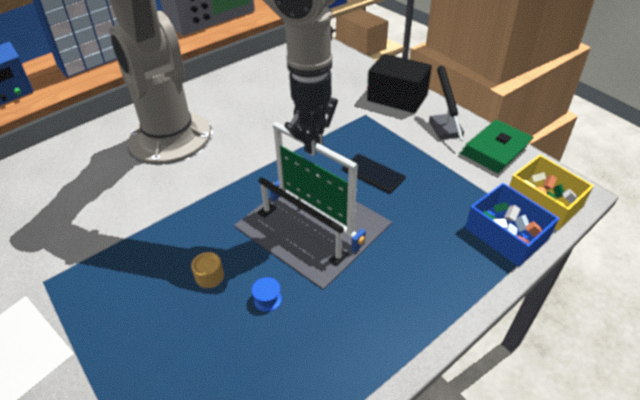

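```bash
python3 - <<'E'
from h import *
np.set_printoptions(precision=4,suppress=True)
c=read_camera('wrist');P=(cloud(c)-HUB)@B.T
hsv=cv2.cvtColor(c['color'],cv2.COLOR_RGB2HSV).astype(int)
r=((hsv[...,0]<8)|(hsv[...,0]>172))&(hsv[...,1]>140)&(P[...,2]>.0)&(abs(P[...,0])<.1)&(P[...,1]>.02)
q=P[r];v,u=np.nonzero(r);o=np.argsort(q[:,2])
for i in range(0,len(o),max(1,len(o)//6)): print(u[o[i]],v[o[i]],q[o[i]])
print(get_obs()["joint_vel"])
E
```

```text
277 252 [-0.0994  0.0478  0.0062]
258 227 [-0.0463  0.0597  0.054 ]
267 233 [-0.0398  0.0458  0.0835]
268 243 [-0.0418  0.0426  0.1004]
277 244 [-0.0381  0.0334  0.1101]
283 254 [-0.0425  0.0275  0.1196]
289 257 [-0.0402  0.0218  0.129 ]
[-0.0016 -0.0022 -0.002  -0.0012  0.0008 -0.0009 -0.002 ]
```

The kickstand hangs at its stop, with the foot at (260,220) in the wrist view and clear of the plate. The phone, spool and tin are where they began, and the arm is still. I'm handing in.

```bash
python3 -c "
from station import hand_in
print(hand_in())"
```

```text
the job is handed in; nothing more can be done
None
```

I did the task and handed it in at about 9.3 s of the 48 s allowed; the hand-in gave no verdict.

**What I did:** I pushed the red kickstand's foot down its arc with the closed fingers until it snapped past centre, while the frame still leaned on its rest at about -0.46 rad. I then gripped the round top rail with a 40 N grip, swung the frame up along its arc, and handed in still holding it.

**Last checks:**
- **Frame:** the board's lean measured 0.000 rad from the scene camera and 0.007 rad from the side camera. The arm's joint speeds were at most about 0.002 rad/s.
- **Grip:** the fingers stayed at 12.5 mm on the 14 mm rail. I set a 40 N grip, but the force of the fingers on the rail can't be read directly.
- **Kickstand:** the rod points down at the plate, at x about -0.05 m as expected for the 1.9 rad stop. I judged this from the camera images and have no direct angle reading.
- **Bystanders:** the phone, spool and tin look unmoved compared with the first pictures; I did not measure their positions again.

**Disagreement:** while swinging up, the tool ended about 2 mm higher than the computed arc. The wrist showed about 3 N. I put the height down to calibration or a slight slip of the grip and left both as they were.

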